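# Hang the lipped bin back on the louver rail of the culture bench

### The job

Hang the loose white bin that has a hooked lip on its back on the empty half of the bench-top louver rail, beside the bin already there: lift it over the rail and let it down so that its lip drops fully over the rail's top edge and it hangs square to the rail and clear of the bench. Leave the similar bin without a lip where it stands.

Things in the scene. Friction and masses are not known exactly. Their poses are not given: they have to be found in the camera images.
- bin_center (a point): Centre of the loose white lipped bin, 55 mm above its underside; z up, x from front to lipped back, y across. Open box 150 long (x), 90 wide, 75 high, wall 4 mm; 0.2-0.33 kg; starts upright on the bench. Grip: cross wall over its middle (x=0), 10 mm thick in x, 84 wide in y, its top 55 mm above this point; 66 mm free inside on either side of it. Take it from above, fingers closing along x.
- bin_lip (a point): Same axes as the bin; 91 mm behind (+x) and 40 mm above its centre: middle of the underside of the lip. The lip, 50 mm wide, leaves the top of the raised back wall and turns down behind, leaving a channel 32 mm wide in x, 24 mm deep, open below. Lip plate 5 mm, down-turned flange 4 mm thick. Hung, this point is within about 10 mm of the rail's top edge; the bin sags about 9 degrees, front down.
- place_edge (a point): On the top edge of the louver rail, middle of its empty half, 150 mm above the bench; z up, y along the rail, x level to its far side. Bins hang on its -x side (robot's), lip over to +x, bin x along this x. Fixed panel 360 long, 22 thick; top 24 mm tapers to a 4 mm edge, guiding the lip home. A fixed like bin hangs 170 mm away on the other half (+y or -y), reaching 165 mm above the bench.
- tray_center (a point): Centre of the similar loose white bin without a lip, standing on the bench: same box and cross wall, this point 55 mm above its underside. Not to be moved.
Things that resemble listed ones, but are neither listed nor needed, are in the scene too. Leave any orange look-alike of the part that bears bin_center alone.

How it is judged:
By the outcome, as a careful person would: the job done as asked, in the order asked, and still so for the second after the job is handed in, with the robot touching nothing.
It also fails if it takes over 38 s, if anything falls off the work surface, if the arm or the gripper's body presses on something with over 40 N, if the wrist force passes 120 N, or if a joint passes its speed limit or range.

### The arm

A 6-joint arm with a two-finger parallel gripper is mounted at the origin on the work surface. World frame = base frame: x ahead of the robot, y to its left, z up, the work surface at z = 0. Lengths are in m, angles in rad, forces in N, time in s.
With the tool pointing down it reaches from about 0.35 to 0.775 m from the base axis. Payload 7.3 kg.
Tool frame: the origin (TCP) lies at the very end of the fingers, on their centre line; the grasp point (between the pads) lies 19 mm behind it (robot.tcp_to_grasp is the distance from the TCP to the grasp point, in m); z points along the fingers, y is the direction in which the jaws open and shut (so a half turn about z gives the same grasp; the last joint's range is limited). The gripper opens to 92 mm and grips with 3 to 60 N. Pads are 19 mm wide; open, the fingers measure 130 mm over their backs; the gripper's body (75 mm by 190 mm) begins 47 mm behind the grasp point.
Start: joints at [1.168, 0.342, 1.524, -0, 1.275, -0.146], TCP at [0.133, 0.508, 0.227] pointing down, gripper open.
Joint ranges: [-2.53, 2.53], [-0.77, 2.02], [0.04, 2.7], [-1, 4.14], [0.28, 2.66], [-3.11, 3.11]. Speed limits (rad/s): [2.57, 2.57, 3.14, 3.14, 3.14, 3.14].

### API

Orientations are given as [roll, pitch, yaw] about the fixed x, y, z axes, in that order (R = Rz(yaw) Ry(pitch) Rx(roll)).
In Python, from cell import robot gives the robot as it stands.
- The arm moves only by the tool arm_command, never from a script. Its argument "motion" is a list that holds one entry, the list of rows, each a list of 7 numbers: the turn, a rotation vector about the tool's x, y, z in units of 90 degrees (1.0 is 90 degrees), then the shift along the tool's x, y, z in units of 30 cm (1.0 is 30 cm), then the opening, from -1 (shut) to 1 (fully open). In form: [[[wx, wy, wz, tx, ty, tz, grip], ...]]. A call has 1 to 8 rows; each row is the pose to reach, as a shift and turn from the pose commanded when the call began, along the tool's axes at that moment; what a row does not reach only later rows make up. A row lasts 1/10 s, in which the tool goes at most 50 mm and 8.59 degrees, less where a joint would pass 70% of its speed; a pose out of reach is approached as far as the arm can. A call with a number of a shift or a turn outside -1 to 1 is refused whole. A call with a gripper value outside its range is refused whole. The fingers move at their own pace and stop on an object; "grip_force" is the grip in N (left out, the last holds). Time passes only in rows, so rows that repeat a pose let the fingers close. It gives the time, the measured TCP pose, the force and the opening at its end, in the units of the state.
- robot.observe(): the state, without advancing time (a new reading comes with each control period).
- robot.read_camera(name): name is "side" or "top"; returns a dict with "image" (480x640x3 uint8, red, green, blue), "z_map" (480x640 float32, m along the optical axis (not along the pixel's ray), 0 where there is no reading), "fov_y" (degrees; the focal length in pixels is half the picture's height over the tangent of half this angle, whatever the lens; pixels are square), "cx", "cy" (the principal point, pixels), "cam_to_world" (4x4, takes a point from camera to world coordinates). Camera axes: x right, y down, z forward; pixel columns grow to the right and rows downward; lengths in m; the calibration is good to about 2 mm. A picture is of the moment at which its call begins.
- robot.hand_in(): hands the job in, once; it reports no verdict.
The state is a dict: "time": time; "qpos": joint angles; "qvel": joint speeds; "joint_efforts": joint torques, N m; "tool_pos": TCP position; "tool_rot": TCP orientation; "contact_force": force on the tool from outside, world axes, zero at the start; "torque": the same for the moment, N m; "opening": finger opening in m.
Only numpy, scipy, OpenCV 4.12 (cv2) and the standard library are available. Lean on these libraries where they do the work, as an engineer would, in place of code of your own. Each camera call takes 0.05 s, during which the arm holds its last target.

## Working session

There is one attempt and no reset: what is moved stays moved. The work goes in short steps, Python scripts to look and compute and a tool call to move; the robot and the scene stay as the last step left them, time stands still between calls to the robot, and variables do not carry over. Pictures are saved under pics/ and viewed, and the job is handed in when it is done.

Besides the shell and the picture viewer there is one more tool, called after "Call:" in YAML: its name, and indented under it one key for each argument. arm_command: Moves the arm, as the interface text tells. Its arguments: {"type":"object","properties":{"motion":{"type":"array"},"grip_force":{"type":"number"}},"required":["motion"]}

```bash
ls; mkdir -p pics; cat > h.py <<'E'
import numpy as np, cv2
from cell import robot
def snap(n,tag):
    c=robot.read_camera(n); np.savez(f'pics/{tag}.npz',**{k:np.array(v) for k,v in c.items()})
    cv2.imwrite(f'pics/{tag}.png',cv2.cvtColor(c['image'],cv2.COLOR_RGB2BGR)); return c
def load(tag): return dict(np.load(f'pics/{tag}.npz'))
def world(c):
    z=c['z_map'].astype(float); h,w=z.shape; f=h/2/np.tan(np.radians(float(c['fov_y']))/2)
    u,v=np.meshgrid(np.arange(w),np.arange(h))
    P=np.stack([(u-c['cx'])*z/f,(v-c['cy'])*z/f,z],-1)
    M=c['cam_to_world']; return P@M[:3,:3].T+M[:3,3]
E
python3 - <<'E'
from h import *
for n in('side','top'):
    c=snap(n,n+'0'); print(n,c['cam_to_world'].round(3).tolist(),c['fov_y'],c['cx'],c['cy'])
print(robot.observe())
E
```

```text
pics
side [[0.964, -0.199, 0.179, 0.233], [-0.267, -0.712, 0.649, -0.587], [-0.002, -0.673, -0.739, 0.938], [0.0, 0.0, 0.0, 1.0]] 57.019600946368534 314.34207693701677 239.56800658213706
top [[0.028, -0.984, 0.177, 0.268], [-1.0, -0.029, -0.002, 0.155], [0.007, -0.177, -0.984, 1.159], [0.0, 0.0, 0.0, 1.0]] 53.73252514684036 317.40837227444536 236.01003549860408
{'time': 0.1, 'qpos': array([ 1.16800834e+00,  3.42591907e-01,  1.52489680e+00,  8.17693863e-06,
        1.27537845e+00, -1.45968373e-01]), 'qvel': array([-1.12358771e-04, -1.83956114e-03, -3.04268918e-03,  5.59317863e-04,
       -7.49663568e-04, -5.63540298e-05]), 'joint_efforts': array([ 3.03854620e-03, -4.31999052e+01, -2.44696641e+01,  7.20078265e-02,
        5.25800907e-02, -3.03354909e-05]), 'tool_pos': array([0.13317634, 0.50747119, 0.22615481]), 'tool_rot': array([-3.14033284e+00, -1.93113711e-04,  2.88477053e+00]), 'contact_force': array([-1.16450959, -0.78652824, -0.01796929]), 'torque': array([ 0.01462146,  0.00974   , -0.01059367]), 'opening': 0.09181646593832715}
```

View pics/side0.png

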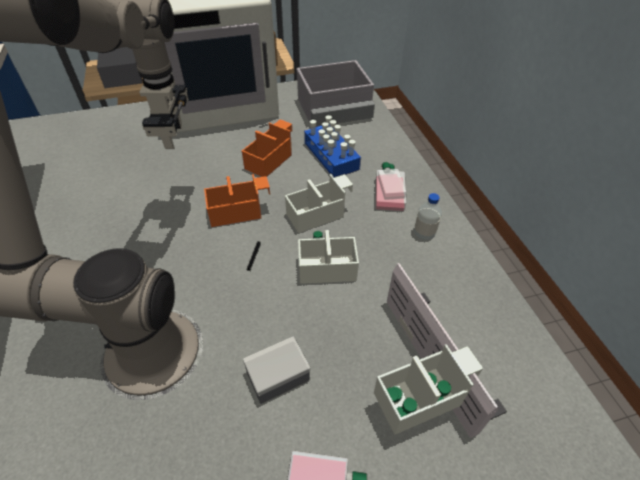

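View pics/top0.png

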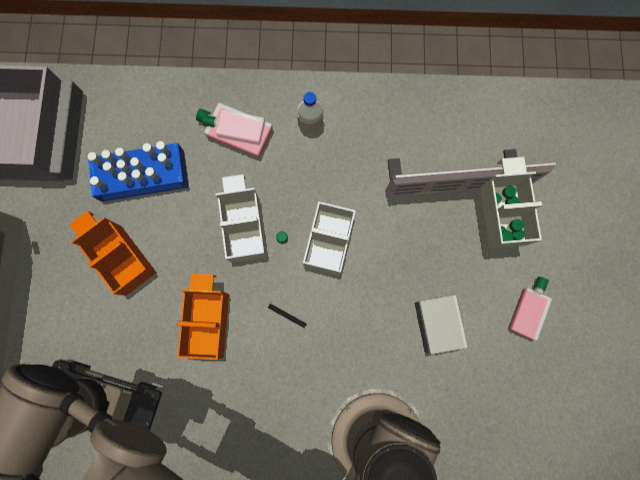

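The lipped white bin is at top (240,222), with its lip at (233,184). The tray is at (330,238). The rail runs from (395,178) to (553,165), with the fixed bin at (515,205) on its right (-y), so the left half is empty. Next I'll measure these.

```bash
python3 - <<'E'
from h import *
for n in('top','side'):
    c=load(n+'0'); P=world(c); im=c['image'].astype(int); print('==',n)
    # white: bin pts by region of XY
    sat=im.max(-1)-im.min(-1); 
    if n=='top': R=(slice(168,270),slice(210,272)); R2=(slice(195,280),slice(300,360)); R3=(slice(150,215),slice(385,500)); R4=(slice(150,250),slice(485,560))
    else: R=(slice(172,235),slice(280,358)); R2=(slice(225,290),slice(292,362)); R3=(slice(262,435),slice(385,500)); R4=(slice(340,440),slice(370,500))
    for nm,r in(('bin',R),('tray',R2)):
        p=P[r].reshape(-1,3); m=(p[:,2]>0.06)&(p[:,2]<0.2); q=p[m]
        for lo,hi in((.06,.068),(.068,.08),(.08,.094),(.094,.104),(.104,.116),(.116,.13)):
            s=q[(q[:,2]>lo)&(q[:,2]<hi)]
            if len(s)>5: print(nm,lo,hi,len(s),s.mean(0).round(4),cv2.minAreaRect(s[:,:2].astype(np.float32)*1000))
    p=P[R3].reshape(-1,3)
    for lo,hi in((.13,.14),(.14,.146),(.146,.156),(.156,.2)):
        s=p[(p[:,2]>lo)&(p[:,2]<hi)]
        if len(s)>5: print('rail',lo,hi,len(s),s.mean(0).round(4),cv2.minAreaRect(s[:,:2].astype(np.float32)*1000))
E
```

```text
== top
bin 0.06 0.068 112 [0.4916 0.3402 0.064 ] ((484.5482177734375, 331.5830078125), (147.16281127929688, 87.32892608642578), 10.551572799682617)
bin 0.068 0.08 415 [0.48   0.3321 0.074 ] ((502.61822509765625, 336.74853515625), (184.5852813720703, 90.60856628417969), 10.742551803588867)
bin 0.08 0.094 123 [0.5256 0.3391 0.0874] ((504.0915222167969, 334.6460266113281), (186.0679931640625, 88.57706451416016), 12.530759811401367)
bin 0.094 0.104 442 [0.5659 0.3482 0.0995] ((538.412109375, 343.2376708984375), (117.22681427001953, 88.86708068847656), 10.323112487792969)
bin 0.104 0.116 185 [0.4897 0.3341 0.1089] ((536.1206665039062, 341.5586242675781), (114.58934020996094, 83.06122589111328), 8.715752601623535)
tray 0.06 0.068 70 [0.4746 0.1258 0.064 ] ((461.5957946777344, 124.13475036621094), (86.27719116210938, 147.1670684814453), 77.60102081298828)
tray 0.068 0.08 414 [0.4635 0.126  0.0743] ((463.623291015625, 125.48382568359375), (89.92040252685547, 150.96664428710938), 77.58716583251953)
tray 0.08 0.094 37 [0.4582 0.1289 0.0862] ((456.9056091308594, 137.32244873046875), (32.0773315
[... 2112 characters left out ...]
123  0.1087] ((463.83203125, 124.65947723388672), (85.88423156738281, 10.378642082214355), 77.52363586425781)
rail 0.13 0.14 802 [ 0.5835 -0.2366  0.1349] ((551.8665161132812, -193.28810119628906), (356.5244140625, 186.9670867919922), 87.47956085205078)
rail 0.14 0.146 471 [ 0.5959 -0.2292  0.143 ] ((569.21435546875, -199.76141357421875), (113.87995910644531, 360.73406982421875), 7.0377936363220215)
rail 0.146 0.156 1146 [ 0.6055 -0.2535  0.1513] ((572.1334838867188, -199.1693115234375), (117.73540496826172, 359.8703918457031), 6.129286289215088)
rail 0.156 0.2 333 [ 0.539  -0.2912  0.162 ] ((580.3399047851562, -284.5132141113281), (115.62496185302734, 82.78211212158203), 6.3876471519470215)
```

```bash
python3 - <<'E'
from h import *
for n in('top','side'):
    P=world(load(n+'0')); p=P.reshape(-1,3)
    def box(a,b,c,d,e,f): return p[(p[:,0]>a)&(p[:,0]<b)&(p[:,1]>c)&(p[:,1]<d)&(p[:,2]>e)&(p[:,2]<f)]
    s=box(.45,.52,.27,.39,.106,.114); print(n,'wall',cv2.minAreaRect(s[:,:2].astype(np.float32)*1000),s[:,2].max())
    s=box(.56,.63,.27,.42,.094,.104); print('lip',cv2.minAreaRect(s[:,:2].astype(np.float32)*1000))
    s=box(.55,.68,-.21,.1,.145,.156); k=np.polyfit(s[:,1],s[:,0],1); r=s[:,0]-np.polyval(k,s[:,1])
    print('rail x=k y+b',k,np.degrees(np.arctan(k[0])),r.std(),s[:,1].min(),s[:,1].max(),s[:,2].mean(),s[:,2].max())
    s=box(.55,.68,-.45,.1,.12,.152);print('ends',s[:,1].min(),s[:,1].max())
    s=box(.4,.68,-.45,-.2,.153,.2);print('hung',cv2.minAreaRect(s[:,:2].astype(np.float32)*1000),s[:,2].max())
E
```

```text
top wall ((485.70013427734375, 333.5229187011719), (10.978301048278809, 82.62545776367188), 10.420466423034668) 0.11371844227670924
lip ((579.4891967773438, 340.4107360839844), (37.254947662353516, 74.98545837402344), 0.7911731600761414)
rail x=k y+b [-0.11336675  0.58628827] -6.467822302244259 0.0021170074297589205 -0.2099764618151464 -0.014924314648402298 0.14876280384695267 0.1547045828367135
ends -0.3752599777421369 -0.014563297484925408
hung ((582.0689697265625, -290.7852783203125), (116.74535369873047, 166.67794799804688), 6.281883239746094) 0.16852029071101093
side wall ((486.29608154296875, 332.1252746582031), (11.986275672912598, 82.0760269165039), 8.793635368347168) 0.11277838544069885
lip ((578.9342041015625, 339.474853515625), (38.49517822265625, 74.72417449951172), 3.579221487045288)
rail x=k y+b [-0.1112715   0.58653622] -6.349269105758815 0.0019971690109410944 -0.2093859722653979 -0.016172197017474632 0.1483579400384919 0.1525480251965775
ends -0.37525483014209526 -0.01598838543737069
hung ((581.0657958984375, -284.0011291503906), (117.47563934326172, 89.62355041503906), 6.614893913269043) 0.16727366074862648
```

```bash
cat >> h.py <<'E'
from scipy.spatial.transform import Rotation as Ro
def plan(pos,yangle_deg,tilt_deg=0):
    """tool down, jaws (tool y) along world angle; tilt = nose(front)-down rotation about the bin's y"""
    s=robot.observe(); R=Ro.from_euler('xyz',s['tool_rot'])
    T=Ro.from_euler('z',yangle_deg,degrees=True)*Ro.from_euler('y',-tilt_deg,degrees=True)*Ro.from_euler('xyz',[180,0,90],degrees=True)
    rv=(R.inv()*T).as_rotvec(); sh=R.inv().apply(np.array(pos)-s['tool_pos'])
    print('t',s['time'],'pos',s['tool_pos'].round(4),'rot',s['tool_rot'].round(4),'F',s['contact_force'].round(2),'op',s['opening'])
    print('row',(rv/(np.pi/2)).round(3),(sh/0.3).round(3))
E
python3 - <<'E'
from h import *
print(Ro.from_euler('xyz',[180,0,90],degrees=True).as_matrix().round(2))
plan([.486,.333,.20],10.5)
E
```

```text
[[ 0.  1.  0.]
 [ 1. -0. -0.]
 [ 0.  0. -1.]]
t 0.1 pos [0.1332 0.5075 0.2262] rot [-3.1403e+00 -2.0000e-04  2.8848e+00] F [-1.16 -0.79 -0.02] op 0.09181646593832715
row [-0.001  0.     0.72 ] [-1.285 -0.264  0.087]
```

Call:
arm_command:
  motion:
    - [[0,0,0.09,-0.15,-0.03,0,0.3],[0,0,0.18,-0.3,-0.06,0,0.3],[0,0,0.27,-0.45,-0.1,0,0.3],[0,0,0.36,-0.6,-0.13,0,0.3],[0,0,0.45,-0.75,-0.16,0,0.3],[0,0,0.54,-0.88,-0.19,0,0.3],[0,0,0.63,-0.96,-0.21,0,0.3],[0,0,0.72,-0.96,-0.21,0,0.3]]

```text
time: 0.9
tool_pos: [0.3987, 0.3717, 0.226]
tool_rot: [-3.141, 0.001, 1.744]
contact_force: [-1.1, 0.8, -0.0]
opening: 0.0596
```

```bash
python3 -c "
from h import *
plan([.486,.333,.16],10.5)"
```

```text
t 0.9 pos [0.3987 0.3717 0.226 ] rot [-3.1414e+00  1.0000e-03  1.7439e+00] F [-1.1   0.84 -0.01] op 0.05957389363371588
row [-0.     0.001 -0.006] [-0.177  0.265  0.22 ]
```

Call:
arm_command:
  motion:
    - [[0,0,0,-0.09,0.13,0.1,0.3],[0,0,0,-0.177,0.265,0.2,0.3],[0,0,0,-0.177,0.265,0.22,0.3],[0,0,0,-0.177,0.265,0.22,0.3],[0,0,0,-0.177,0.265,0.22,0.3]]

```text
time: 1.4
tool_pos: [0.483, 0.3363, 0.1608]
tool_rot: [-3.141, -0.0, 1.754]
contact_force: [0.0, 0.3, 0.2]
opening: 0.0597
```

```bash
python3 -c "
from h import *
snap('side','s1');snap('top','t1')
plan([.486,.333,.071],10.5)"
```

```text
t 1.5 pos [0.483 0.337 0.162] rot [ 3.1402e+00 -8.0000e-04  1.7551e+00] F [ 0.08 -0.12  0.15] op 0.059481368200952005
row [ 0.001 -0.001  0.001] [-0.015  0.007  0.303]
```

View pics/s1.png

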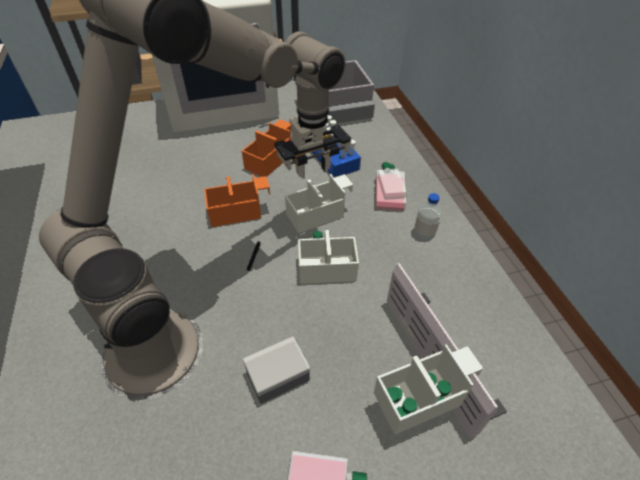

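The gripper is above the white bin at side (315,195), with its fingers straddling the cross wall. Descending now.

Call:
arm_command:
  motion:
    - [[0,0,0,-0.01,0.005,0.08,0.3],[0,0,0,-0.01,0.005,0.16,0.3],[0,0,0,-0.01,0.005,0.24,0.3],[0,0,0,-0.01,0.005,0.3,0.3],[0,0,0,-0.01,0.005,0.3,0.3]]

```text
time: 2.0
tool_pos: [0.4838, 0.3336, 0.0696]
tool_rot: [-3.138, 0.001, 1.755]
contact_force: [-0.9, -1.0, 0.4]
opening: 0.0595
```

```bash
python3 -c "
from h import *
snap('side','s2')
plan([.486,.333,.071],10.5)
c=cv2.imread('pics/s2.png')[120:250,240:400];cv2.imwrite('pics/s2c.png',cv2.resize(c,None,fx=4,fy=4))"
```

```text
t 2.05 pos [0.4848 0.334  0.0711] rot [-3.1409  0.      1.7553] F [0.41 0.2  0.82] op 0.06000878304230942
row [-0.     0.     0.001] [-0.004  0.003  0.   ]
```

View pics/s2c.png

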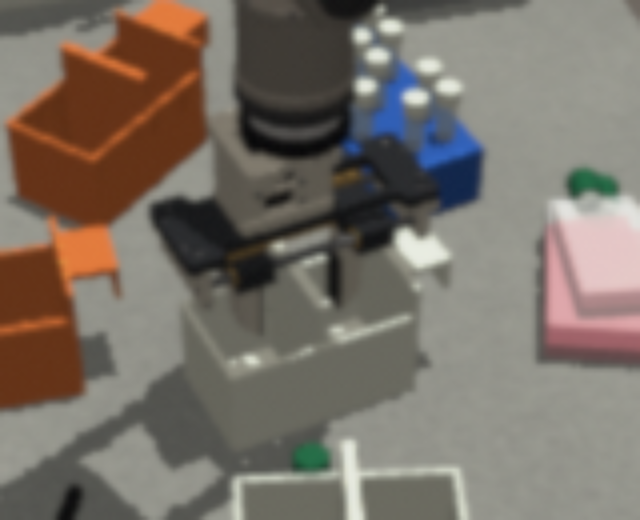

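The fingers straddle the cross wall inside the bin (crop around (300,290)) and touch nothing. Closing.

Call:
arm_command:
  motion:
    - [[0,0,0,0,0,0,-0.5],[0,0,0,0,0,0,-0.9],[0,0,0,0,0,0,-1],[0,0,0,0,0,0,-1],[0,0,0,0,0,0,-1],[0,0,0,0,0,0,-1],[0,0,0,0,0,0,-1],[0,0,0,0,0,0,-1]]
  grip_force: 45

```text
time: 2.85
tool_pos: [0.4859, 0.3333, 0.0708]
tool_rot: [3.141, -0.0, 1.754]
contact_force: [0.1, -0.5, 0.3]
opening: 0.0097
```

Gripped at about 10 mm, which matches the wall. Lifting.

Call:
arm_command:
  motion:
    - [[0,0,0,0,0,-0.04,-1],[0,0,0,0,0,-0.12,-1],[0,0,0,0,0,-0.2,-1],[0,0,0,0,0,-0.3,-1],[0,0,0,0,0,-0.4,-1],[0,0,0,0,0,-0.5,-1],[0,0,0,0,0,-0.6,-1],[0,0,0,0,0,-0.65,-1]]

```text
time: 3.65
tool_pos: [0.4861, 0.3336, 0.2694]
tool_rot: [3.138, -0.001, 1.754]
contact_force: [0.7, 0.1, -3.0]
opening: 0.0096
```

```bash
python3 -c "
from h import *
snap('side','s3');snap('top','t3')
plan([.508,-.121,.265],6.4)
c=cv2.imread('pics/s3.png')[60:260,220:440];cv2.imwrite('pics/s3c.png',cv2.resize(c,None,fx=3,fy=3))"
```

```text
t 3.75 pos [0.4864 0.3337 0.2689] rot [ 3.1366e+00 -1.6000e-03  1.7539e+00] F [ 0.05  0.09 -2.98] op 0.00998077803404348
row [ 0.003 -0.001  0.045] [-1.504 -0.205  0.009]
```

View pics/s3c.png

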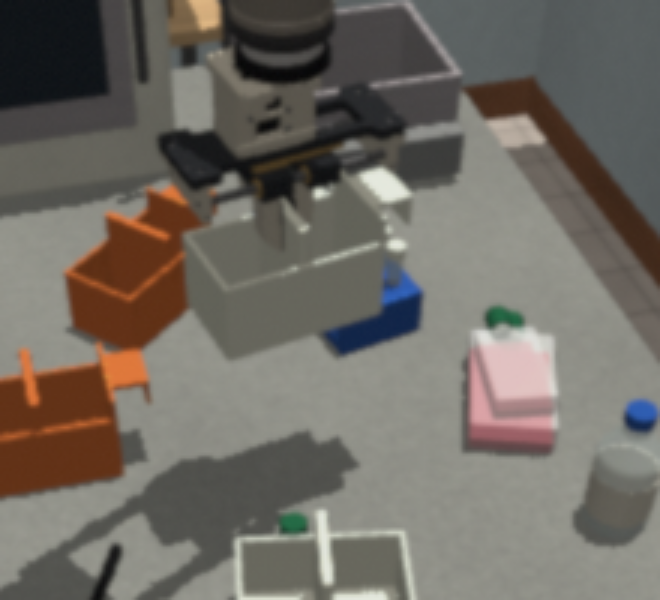

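View pics/t3.png

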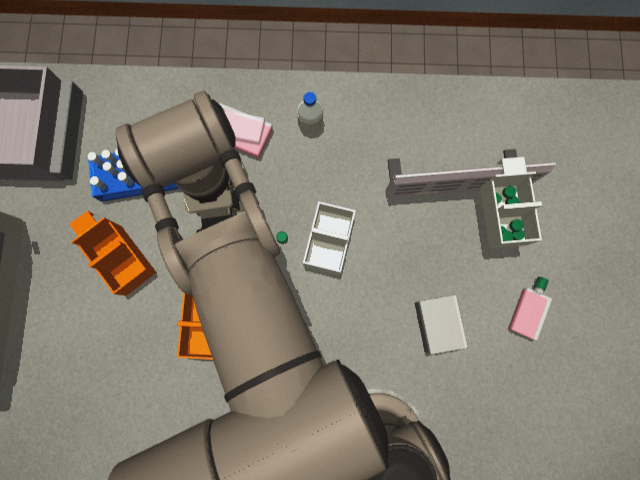

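The bin hangs level in the gripper at crop (285,270), about 200 mm up. The tray, at top (330,238), hasn't moved. Carrying it across.

Call:
arm_command:
  motion:
    - [[0,0,0,-0.06,-0.01,0,-1],[0,0,0,-0.17,-0.02,0,-1],[0,0,0.01,-0.28,-0.04,0,-1],[0,0,0.01,-0.4,-0.05,0,-1],[0,0,0.02,-0.52,-0.07,0,-1],[0,0,0.02,-0.64,-0.09,0,-1],[0,0,0.03,-0.76,-0.1,0,-1],[0,0,0.03,-0.86,-0.12,0,-1]]

```text
time: 4.55
tool_pos: [0.4966, 0.0712, 0.2645]
tool_rot: [-3.139, -0.0, 1.706]
contact_force: [-0.2, -0.5, -2.2]
opening: 0.0101
```

```bash
python3 -c "
from h import *
plan([.495,-.121,.265],6.4)"
```

```text
t 4.55 pos [0.4966 0.0712 0.2645] rot [-3.1394e+00 -1.0000e-04  1.7056e+00] F [-0.22 -0.5  -2.19] op 0.010053142961389806
row [-0.001 -0.     0.015] [-0.634 -0.091 -0.001]
```

Call:
arm_command:
  motion:
    - [[0,0,0,-0.12,-0.02,0,-1],[0,0,0.01,-0.24,-0.04,0,-1],[0,0,0.01,-0.36,-0.05,0,-1],[0,0,0.015,-0.48,-0.07,0,-1],[0,0,0.015,-0.57,-0.08,0,-1],[0,0,0.015,-0.63,-0.09,0,-1],[0,0,0.015,-0.634,-0.09,0,-1],[0,0,0.015,-0.634,-0.09,0,-1]]

```text
time: 5.35
tool_pos: [0.4957, -0.1188, 0.2648]
tool_rot: [-3.14, -0.002, 1.682]
contact_force: [0.5, 0.3, -2.9]
opening: 0.0098
```

```bash
python3 - <<'E'
from h import *
c=snap('side','s4');t=snap('top','t4')
plan([.508,-.121,.19],6.4)
o=robot.observe()['tool_pos']
for n,c in(('side',c),('top',t)):
    p=world(c).reshape(-1,3); im=c['image'].reshape(-1,3).astype(int)
    # points in the bin frame relative to expected pose
    R=Ro.from_euler('z',6.4,degrees=True); q=R.inv().apply(p-(o-[0,0,.016]))
    m=(abs(q[:,0])<.125)&(abs(q[:,1])<.055)&(q[:,2]>-.06)&(q[:,2]<.06)
    s=q[m]
    for nm,sel in(('lip',(s[:,0]>.078)&(s[:,2]>.03)),('rimF',(s[:,0]<-.06)&(s[:,2]>.0)&(s[:,2]<.03)),('rimY-',(s[:,1]<-.03)&(s[:,2]>.01)&(s[:,2]<.03)&(s[:,0]<.06)),('wallside-',(s[:,1]<-.038)&(s[:,2]<.01))):
        a=s[sel]
        if len(a)>8:
            print(n,nm,len(a),a.min(0).round(4),a.max(0).round(4),np.median(a,0).round(4))
    a=s[(s[:,0]>.08)&(s[:,2]>.038)]
    if len(a)>8: print(n,'liprect',cv2.minAreaRect(a[:,:2].astype(np.float32)*1000), a[:,2].mean())
    a=s[(s[:,1]<-.038)&(s[:,2]<.015)&(abs(s[:,0])<.07)]
    if len(a)>8: print('side yaw',np.degrees(np.polyfit(a[:,0],a[:,1],1)[0]))
for f in('s4','t4'):
    im=cv2.imread(f'pics/{f}.png'); im=im[200:460,330:560] if f=='s4' else im[100:300,380:580]
    cv2.imwrite(f'pics/{f}c.png',cv2.resize(im,None,fx=2,fy=2))
E
```

```text
t 5.45 pos [ 0.496  -0.118   0.2652] rot [-3.1407e+00 -1.0000e-03  1.6839e+00] F [-0.1  -0.99 -2.17] op 0.009920061690336185
row [-0.001 -0.001  0.001] [-0.015  0.039  0.251]
side lip 250 [ 0.0781 -0.0273  0.0313] [0.1116 0.0252 0.0465] [ 0.0927 -0.0116  0.0437]
side rimF 298 [-0.0762 -0.0474  0.0003] [-0.0602  0.0443  0.0218] [-0.0744 -0.0093  0.0149]
side rimY- 362 [-0.0761 -0.0474  0.01  ] [ 0.059  -0.0303  0.0292] [-0.0064 -0.0447  0.0177]
side wallside- 1264 [-0.076  -0.0477 -0.0584] [ 0.0754 -0.0382  0.0099] [-0.0053 -0.0454 -0.0217]
side liprect ((95.96847534179688, -0.9802398681640625), (52.388912200927734, 31.518339157104492), 89.49514770507812) 0.043547028048518795
side yaw 0.001740154190787468
top lip 122 [ 0.0783 -0.0253  0.0303] [0.1112 0.0264 0.0484] [0.0852 0.0174 0.0446]
top rimF 42 [-0.0753  0.0386  0.0006] [-0.0601  0.0456  0.0227] [-0.0685  0.0446  0.016 ]
top liprect ((95.67054748535156, 0.5464401245117188), (51.63505554199219, 30.99553108215332), 89.95549011230469) 0.044507360206887045
```

View pics/s4.png

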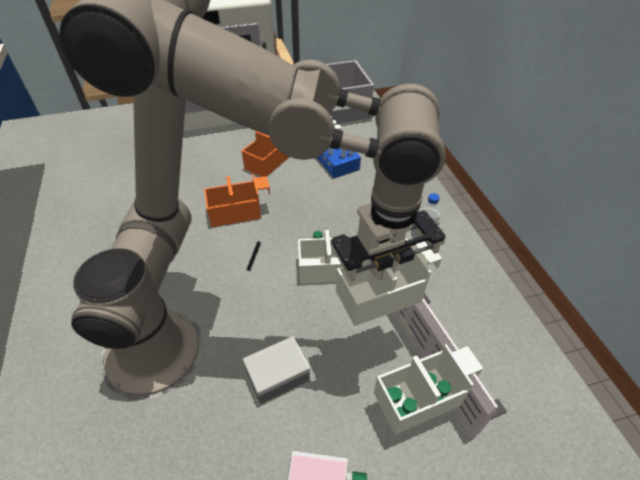

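View pics/t4c.png

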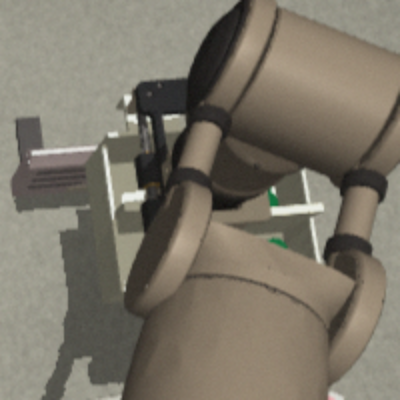

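The held bin is level and square to the rail. Its lip centre is within 1 mm of nominal in both cameras. The empty half of the rail sits below it, and the fixed bin at side (425,385) is clear. Lowering part way.

Call:
arm_command:
  motion:
    - [[0,0,0,-0.008,0.02,0.04,-1],[0,0,0,-0.01,0.039,0.12,-1],[0,0,0,-0.01,0.039,0.2,-1],[0,0,0,-0.01,0.039,0.27,-1],[0,0,0,-0.01,0.039,0.3,-1],[0,0,0,-0.01,0.039,0.3,-1],[0,0,0,-0.01,0.039,0.3,-1]]

```text
time: 6.15
tool_pos: [0.5089, -0.1206, 0.1762]
tool_rot: [3.141, 0.0, 1.684]
contact_force: [0.4, -1.1, -2.1]
opening: 0.0096
```

```bash
python3 - <<'E'
from h import *
c=snap('side','s5')
plan([.508,-.121,.128],6.4)
R=Ro.from_euler('z',6.4,degrees=True); q=R.inv().apply(world(c).reshape(-1,3)-[.5988,-.1107,.15])
s=q[(q[:,0]>-.03)&(q[:,0]<.05)&(abs(q[:,1])<.04)&(q[:,2]>.018)&(q[:,2]<.07)]
print('lip rel edge',cv2.minAreaRect(s[:,:2].astype(np.float32)*1000),s.min(0),s.max(0))
s=s[(s[:,2]>np.median(s[:,2])-.003)&(abs(s[:,1])<.02)]; print(s.min(0),s.max(0),np.median(s,0))
cv2.imwrite('pics/s5c.png',cv2.resize(cv2.imread('pics/s5.png')[200:460,330:560],None,fx=2,fy=2))
E
```

```text
t 6.2 pos [ 0.509  -0.1207  0.1767] rot [3.1398e+00 8.0000e-04 1.6835e+00] F [ 0.01  0.78 -3.1 ] op 0.009641526663192583
row [0.001 0.001 0.001] [-0.    -0.004  0.162]
lip rel edge ((-0.6031360626220703, 0.23014450073242188), (42.332340240478516, 79.8692626953125), 0.7346196174621582) [-0.0217787  -0.03994602  0.01809859] [0.02080698 0.03997238 0.05799198]
[-0.02051225 -0.01991167  0.04972216] [0.02080698 0.01786995 0.05799198] [-0.00419347 -0.00757686  0.05449451]
```

View pics/s5c.png

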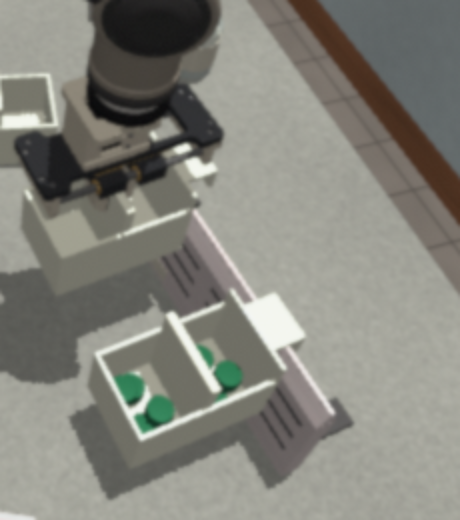

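The lip spans -20.5 to +20.8 mm about the edge, so it is centred, and it sits about 50 mm above the edge. Lowering slowly.

Call:
arm_command:
  motion:
    - [[0,0,0,0,0,0.02,-1],[0,0,0,0,0,0.04,-1],[0,0,0,0,0,0.06,-1],[0,0,0,0,0,0.08,-1],[0,0,0,0,0,0.1,-1],[0,0,0,0,0,0.12,-1],[0,0,0,0,0,0.13,-1],[0,0,0,0,0,0.13,-1]]

```text
time: 7.0
tool_pos: [0.508, -0.1206, 0.1361]
tool_rot: [-3.141, -0.001, 1.683]
contact_force: [-0.5, -0.0, -2.9]
opening: 0.0097
```

```bash
python3 - <<'E'
from h import *
c=snap('side','s6')
plan([.508,-.121,.128],6.4)
R=Ro.from_euler('z',6.4,degrees=True); q=R.inv().apply(world(c).reshape(-1,3)-[.5988,-.1107,.15])
s=q[(q[:,0]>-.03)&(q[:,0]<.05)&(abs(q[:,1])<.02)&(q[:,2]>.008)&(q[:,2]<.025)]
print('lip rel edge',s.min(0),s.max(0),np.median(s,0))
cv2.imwrite('pics/s6c.png',cv2.resize(cv2.imread('pics/s6.png')[200:460,330:560],None,fx=2,fy=2))
E
```

```text
t 7.05 pos [ 0.5082 -0.1207  0.1365] rot [-3.1413e+00 -2.0000e-04  1.6831e+00] F [ 0.08  0.25 -2.64] op 0.009548819881726275
row [-0. -0.  0.] [-0.001 -0.001  0.028]
lip rel edge [-0.0213023  -0.0199303   0.00914281] [0.02108853 0.01524696 0.01781433] [-0.00597637 -0.0088124   0.01418758]
```

View pics/s6c.png

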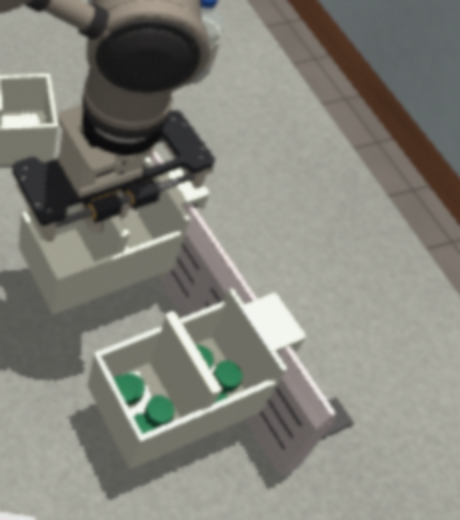

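Call:
arm_command:
  motion:
    - [[0,0,0,0,0,0.006,-1],[0,0,0,0,0,0.012,-1],[0,0,0,0,0,0.018,-1],[0,0,0,0,0,0.024,-1],[0,0,0,0,0,0.028,-1],[0,0,0,0,0,0.028,-1]]

```text
time: 7.65
tool_pos: [0.5082, -0.1207, 0.1281]
tool_rot: [-3.141, -0.0, 1.683]
contact_force: [0.4, 0.5, -2.1]
opening: 0.0098
```

No contact yet, with the lip about 1–2 mm above the edge. Next I'll tilt the held bin about 6° front-down, moving it 6 mm back towards its hung pose, so that it only has to settle slightly on release.

```bash
python3 - <<'E'
from h import *
plan([.5054,-.1212,.1178],6.4,6)
E
```

```text
t 7.65 pos [ 0.5082 -0.1207  0.1281] rot [-3.1413e+00 -3.0000e-04  1.6831e+00] F [ 0.4   0.53 -2.13] op 0.009767267991085416
row [-0.067 -0.     0.   ] [-0.001 -0.009  0.034]
```

Call:
arm_command:
  motion:
    - [[-0.011,0,0,0,-0.0015,0.006,-1],[-0.022,0,0,0,-0.003,0.012,-1],[-0.033,0,0,0,-0.0045,0.017,-1],[-0.044,0,0,0,-0.006,0.023,-1],[-0.056,0,0,0,-0.0075,0.028,-1],[-0.067,0,0,0,-0.009,0.034,-1],[-0.067,0,0,0,-0.009,0.034,-1]]

```text
time: 8.35
tool_pos: [0.5049, -0.1209, 0.1178]
tool_rot: [3.036, -0.001, 1.683]
contact_force: [-0.4, -0.2, -2.6]
opening: 0.0098
```

```bash
python3 - <<'E'
from h import *
c=snap('side','s7')
plan([.5054,-.1212,.1178],6.4,6)
R=Ro.from_euler('z',6.4,degrees=True); q=R.inv().apply(world(c).reshape(-1,3)-[.5988,-.1107,.15])
s=q[(q[:,0]>-.03)&(q[:,0]<.05)&(abs(q[:,1])<.02)&(q[:,2]>.003)&(q[:,2]<.025)]
print('lip rel edge',s.min(0),s.max(0),np.median(s,0))
cv2.imwrite('pics/s7c.png',cv2.resize(cv2.imread('pics/s7.png')[200:460,330:560],None,fx=2,fy=2))
E
```

```text
t 8.4 pos [ 0.5053 -0.1211  0.118 ] rot [ 3.0364e+00 -2.0000e-04  1.6828e+00] F [ 0.4   0.35 -2.07] op 0.0096367275738666
row [ 0. -0.  0.] [-0.001  0.     0.001]
lip rel edge [-0.02675959 -0.01981333  0.00307053] [0.01416535 0.01284293 0.00934457] [-0.01156022 -0.01160271  0.00535125]
```

View pics/s7c.png

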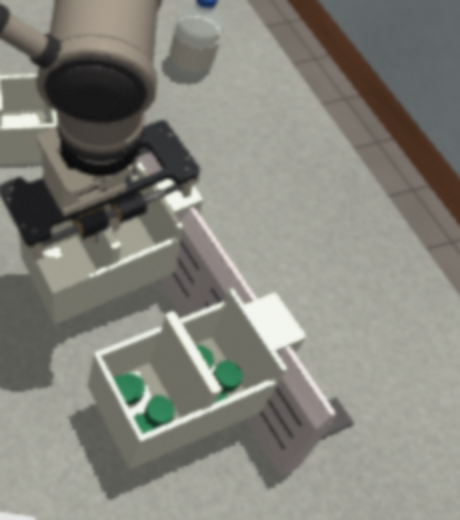

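The lip is over the edge and nearly seated, with the plate top 5 mm above it. Releasing.

Call:
arm_command:
  motion:
    - [[0,0,0,0,0,0,-0.6],[0,0,0,0,0,0,-0.4],[0,0,0,0,0,0,-0.2],[0,0,0,0,0,0,0.1],[0,0,0,0,0,0,0.1],[0,0,0,0,0,0,0.1],[0,0,0,0,0,0,0.1]]

```text
time: 9.1
tool_pos: [0.5056, -0.121, 0.1181]
tool_rot: [3.036, -0.0, 1.683]
contact_force: [-0.5, -0.2, 0.7]
opening: 0.0504
```

```bash
cat > chk.py <<'E'
from h import *
import sys
def hung(c,tag):
    R=Ro.from_euler('z',6.4,degrees=True); q=R.inv().apply(world(c).reshape(-1,3)-[.5988,-.1107,.15])
    for nm,y0 in(('ours',0),('fixed',-.17)):
        g=q-[0,y0,0]
        s=g[(g[:,0]>-.03)&(g[:,0]<.05)&(abs(g[:,1])<.022)&(g[:,2]>.0035)&(g[:,2]<.03)]
        if len(s)>5: print(tag,nm,'lip',len(s),s.min(0).round(4),s.max(0).round(4),np.median(s,0).round(4))
        s=g[(g[:,0]>-.19)&(g[:,0]<-.03)&(g[:,1]<-.035)&(g[:,1]>-.06)&(g[:,2]<.03)&(g[:,2]>-.14)]
        if len(s)>30:
            b=[s[abs(s[:,0]-x)<.004] for x in(-.15,-.12,-.09,-.06)]
            print(' -y side: x range',s[:,0].min().round(4),'ztop at x',[k[:,2].max().round(4) for k in b if len(k)],'ymean',s[:,1].mean().round(4),'zmin',s[:,2].min().round(4))
            f=s[s[:,1]<-.042]; print(' yaw deg',np.degrees(np.arctan(np.polyfit(f[:,0],f[:,1],1)[0])).round(2))
E
python3 - <<'E'
from chk import *
c=snap('side','s8'); hung(c,'side')
plan([.5054,-.1212,.1178],6.4,6)
cv2.imwrite('pics/s8c.png',cv2.resize(cv2.imread('pics/s8.png')[200:460,330:560],None,fx=2,fy=2))
E
```

```text
side ours lip 38 [-0.0242 -0.0217  0.0035] [0.0106 0.01   0.0074] [-0.0031 -0.0154  0.0046]
 -y side: x range -0.1855 ztop at x [np.float64(-0.0399), np.float64(-0.0367), np.float64(-0.013), np.float64(-0.0269)] ymean -0.0441 zmin -0.1196
 yaw deg 0.06
side fixed lip 306 [-0.0202 -0.022   0.0035] [0.0218 0.0219 0.0091] [ 0.0004 -0.0005  0.0048]
 -y side: x range -0.1653 ztop at x [np.float64(-0.0189), np.float64(-0.0187), np.float64(0.0158), np.float64(-0.0185)] ymean -0.0437 zmin -0.0974
 yaw deg -0.01
t 9.15 pos [ 0.5056 -0.121   0.1181] rot [ 3.0363e+00 -1.0000e-04  1.6832e+00] F [-0.3  -1.27  0.74] op 0.05063498987321696
row [ 0. -0.  0.] [-0.001 -0.001  0.001]
```

View pics/s8c.png

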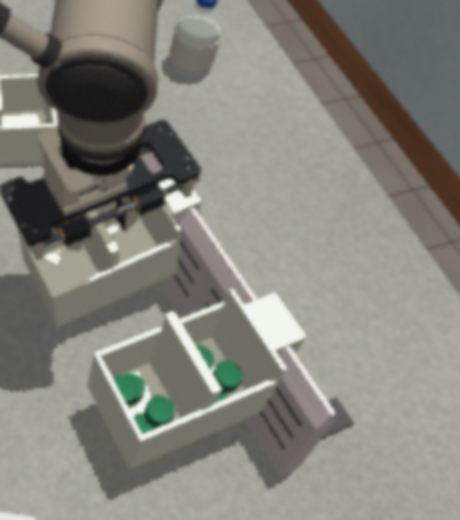

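The bin is released and hangs with the expected sag, and the tool carries no load. Withdrawing along the tool axis.

Call:
arm_command:
  motion:
    - [[0,0,0,0,0,-0.03,0.1],[0,0,0,0,0,-0.07,0.1],[0,0,0,0,0,-0.12,0.1],[0,0,0,0,0,-0.2,0.1],[0,0,0,0,0,-0.3,0.1],[0,0,0,0,0,-0.42,0.1],[0,0,0,0,0,-0.54,0.1],[0,0,0,0,0,-0.6,0.1]]

```text
time: 9.95
tool_pos: [0.4872, -0.1235, 0.3018]
tool_rot: [3.031, 0.003, 1.683]
contact_force: [0.8, -0.5, -0.4]
opening: 0.051
```

Call:
arm_command:
  motion:
    - [[0,0,0,-0.1,-0.05,0,0.1],[0,0,0,-0.2,-0.1,0,0.1],[0,0,0,0,-0.25,0,0.1],[0,0,0,0.15,-0.3,0,0.1],[0,0,0,0.3,-0.3,0,0.1],[0,0,0,0.45,-0.3,0,0.1],[0,0,0,0.6,-0.3,0,0.1],[0,0,0,0.6,-0.3,0,0.1]]

```text
time: 10.75
tool_pos: [0.3761, 0.0503, 0.2891]
tool_rot: [3.034, -0.001, 1.69]
contact_force: [-0.1, -0.1, -0.8]
opening: 0.0505
```

```bash
python3 - <<'E'
from chk import *
c=snap('side','s9'); hung(c,'side'); t=snap('top','t9'); hung(t,'top')
print(robot.observe()['tool_pos'],robot.observe()['time'])
cv2.imwrite('pics/s9c.png',cv2.resize(cv2.imread('pics/s9.png')[200:460,290:560],None,fx=2,fy=2))
E
```

```text
side ours lip 129 [-0.021  -0.0218  0.0036] [0.012  0.0215 0.0088] [ 0.0032 -0.0005  0.005 ]
 -y side: x range -0.1688 ztop at x [np.float64(-0.0409), np.float64(-0.0364), np.float64(-0.022), np.float64(-0.0286)] ymean -0.0441 zmin -0.1196
 yaw deg 0.03
side fixed lip 298 [-0.0198 -0.0218  0.0035] [0.0212 0.022  0.0078] [0.0002 0.0003 0.0045]
 -y side: x range -0.1653 ztop at x [np.float64(-0.0185), np.float64(-0.0201), np.float64(0.0154), np.float64(-0.0186)] ymean -0.0437 zmin -0.0981
 yaw deg -0.05
top ours lip 184 [-0.0268 -0.0219  0.0035] [0.0113 0.0216 0.0106] [-0.0015 -0.0014  0.0053]
 -y side: x range -0.115 ztop at x [np.float64(-0.032), np.float64(-0.0249)] ymean -0.0404 zmin -0.1109
 yaw deg 0.17
top fixed lip 268 [-0.0191 -0.0219  0.0035] [0.021  0.0217 0.0106] [0.0001 0.0004 0.0053]
 -y side: x range -0.1648 ztop at x [np.float64(-0.017), np.float64(-0.0187), np.float64(0.0169), np.float64(-0.019)] ymean -0.0409 zmin -0.0964
 yaw deg 0.2
[0.37740929 0.04695811 0.28876708] 10.85
```

View pics/s9c.png

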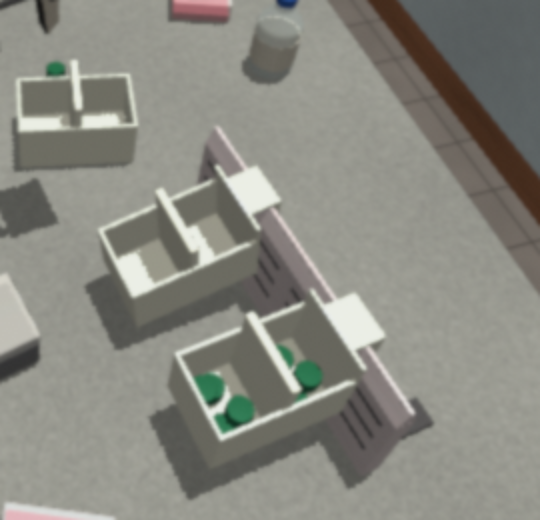

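View pics/t9.png

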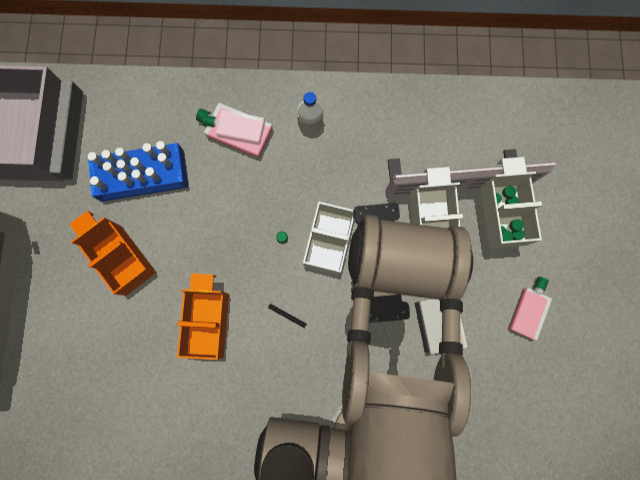

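The bin hangs on the rail at top (437,200), square to it (yaw within 0.2°) and with its lip over the edge. Its lowest point is about 30 mm above the bench. The tray at (330,238) hasn't moved and the arm is clear.

```bash
python3 -c "
from h import *
print(robot.hand_in())"
```

```text
the job is handed in; nothing more can be done
None
```

The lipped white bin is hanging on the empty half of the louver rail, and I handed the job in at about 10.9 s of the 38 s. I gripped it by its cross wall, carried it over the tray, and lowered it with the lip centred on the edge. I then tilted it about 6° front-down and let go.

Last checks, from both cameras after the arm had backed away:
- **Lip:** it sits over the rail's edge across its full width. The top of its plate is about 5 mm above the edge, matching the fixed bin.
- **Square to the rail:** yaw is within 0.2° of the rail.
- **Position:** it is centred in the empty half, within about 2 mm, and clear of the fixed bin.
- **Sag and clearance:** it sags front-down as expected, with its lowest measured point about 30 mm above the bench.
- **Everything else:** the tray and the other objects look unmoved in the pictures. The robot was touching nothing, and the wrist force readings stayed around 3 N or less.

No check failed. The bin's side-wall readings along its length were uneven, so I did not rely on them for an exact sag angle.

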